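# Open the safety-capped bottle in the bench clamp

## Task

Get the liquid bottle open for the denture repair. The square brown bottle stands loose in the bench clamp, so first slide the clamp's front jaw home against it until the spring plunger clicks in; then press the bottle's white safety cap down firmly and, keeping it pressed, turn it anticlockwise until it releases, and lift it off. Set the cap down gently in the steel dish, right way up and clear of the denture, and leave the bottle upright in the locked clamp and the other things where they are.

Things in the scene. Friction and masses are not known exactly. Their poses are not given: they have to be found in the camera images.
- clamp: Fixed bench bottle clamp, aluminium base 178 x 84 x 10 mm (clamp x -127 to +51 mm). Origin on the work surface below the clamped bottle's place; own x points from the sliding front jaw to the fixed rear jaw (face at x = +25.4 mm), z up. Jaws rise to 48 mm. The bottle stands on the base top, 10 mm up. A spring plunger sits low on the +y side (x = -60, out to y = 53, 27 mm high).
- jaw (a joint): Travel of the sliding front jaw along the clamp's +x, in m: 0 = fully open, 0.024 = home, where the plunger snaps into its notch and holds it (hard stop at 0.0255). Pushing it takes 3 to 6 N; pulling it out of the notch about 18 N. At home the jaw faces are 50.8 mm apart: they square up the 50 mm bottle and stop it turning; unclamped it tends to spin with the cap.
- jaw_knob (a point): Centre of the top of the upright black knob that moves the front jaw: 20 mm in diameter, 28 mm tall, top 74 mm above the work surface, on a 10 mm stem. In the clamp's frame it is at x = -93 mm with the jaw fully open and at x = -69 mm at home, y = 0.
- bottle: Loose brown square bottle, 50 x 50 mm with rounded edges, shoulder from 56 to 63 mm, round neck 22 mm across, neck top at 82 mm; 0.2 to 0.35 kg. Origin at the centre of its underside, z up. It stands on the clamp base between the jaws, a little askew, not yet held by them.
- cap: Loose white ribbed push-and-turn safety cap on the bottle: 39 mm in diameter, 28 mm tall, 42 g, open below. Origin at the centre of its lower rim, z up (top at +28 mm). On the bottle the rim is 66 mm above the bottle's underside and the cap's top 104 mm above the work surface; the 10 mm below the rim are clear of anything but the neck.
- cap_top (a point): Centre of the cap's top. Two inner lugs lock the cap in notches under the neck flange and a sprung liner lifts it with 6 N. Press it down 4 to 6 mm (10 to 13 N; it bottoms at 6 mm) and keep it down while turning anticlockwise seen from above; unpressed it cannot turn. It lifts off after 60 to 75 degrees of turn from the locked position (68 is the middle; a firm stop at 75).
- dish: Round shallow steel dish, 155 mm across, 19 mm high, loose. Origin at the centre of its underside, z up; flat floor 2 mm thick and 118 mm across, sloping wall outside it.
- denture: Pink denture base, about 44 x 56 x 21 mm (x, y, z), lying in the dish off its centre. Origin at the centre of its underside.
- round_bottle: Bystander: round bottle 45 mm across and 105 mm tall beside the clamp. Origin at the centre of its underside.
- white_pot: Bystander: white screw-lid pot 60 mm across and 55 mm tall beside the clamp. Origin at the centre of its underside.
- bur_block: Bystander: aluminium block with upright burs, 34 x 66 x 44 mm. Origin at the centre of its underside.
- wax_block: Bystander: yellow block 30 x 62 x 19 mm. Origin at the centre of its underside.
Things that resemble listed ones, but are neither listed nor needed, are in the scene too. Several things look just like the clamp: the one meant starts nearest to the robot's base.

How it is judged:
By the outcome, as a careful person would: the job done as asked, in the order asked, and still so for the second after the job is handed in, with the robot touching nothing.
It also fails if it takes over 56 s, if anything falls off the work surface, if the arm or the gripper's body presses on something with over 40 N, if the wrist force passes 120 N, or if a joint passes its speed limit or range.

## Robot

A 6-joint arm with a two-finger parallel gripper is mounted at the origin on a cart in front of the work surface, level with it; the furniture and walls round the work are solid. World frame = base frame: x ahead of the robot, y to its left, z up, the work surface at z = 0. Lengths are in m, angles in degrees, forces in N, time in s.
With the tool pointing down it reaches from about 0.4 to 0.825 m from the base axis. Payload 7 kg.
Tool frame: the origin (TCP) lies at the very end of the fingers, on their centre line; the grasp point (between the pads) lies 19 mm behind it (r.grasp_offset is the z of the grasp point in the tool frame, in m); z points along the fingers, y is the direction in which the jaws open and shut (so a half turn about z gives the same grasp; the last joint's range is limited). The gripper opens to 88 mm and grips with 3 to 60 N. Pads are 19 mm wide; open, the fingers measure 130 mm over their backs; the gripper's body (78 mm by 193 mm) begins 47 mm behind the grasp point.
Start: joints at [-60.269, 20.546, 0.682, 0, -70.136, -16.507], TCP at [0.154, -0.657, 0.227] pointing down, gripper open.
Joint ranges: [-176.03, 176.03], [-82.01, 121.73], [-58.28, 71.71], [-173.87, 95.51], [-174.79, -0.11], [-173.66, 173.66]. Speed limits (degrees/s): [136.94, 136.94, 172.46, 180, 180, 180].

## Interface

Orientations are given as [roll, pitch, yaw] about the fixed x, y, z axes, in that order (R = Rz(yaw) Ry(pitch) Rx(roll)).
In Python, from plant import r, capture, calibration, order gives the robot as it stands.
- The arm moves only by the tool servo_tool, never from a script. Its arguments are lists of equal length, an entry for each row: "grip": the closure, from -1 (fully open) to 1 (shut), so that 0 is half open; "translation": the shift along the tool's x, y, z in m, a list of three; "turn": the turn about the tool's z in rad. A call has 1 to 10 rows; each row is the pose to reach, as a shift and turn from the pose commanded when the call began, along the tool's axes at that moment; what a row does not reach only later rows make up. A row lasts 1/12 s, in which the tool goes at most 41.7 mm and 7.16 degrees, less where a joint would pass 70% of its speed; a pose out of reach is approached as far as the arm can. A call with a gripper value outside its range is refused whole. The fingers move at their own pace and stop on an object; "newtons" is the grip in N (left out, the last holds). Time passes only in rows, so rows that repeat a pose let the fingers close. It gives the time, the measured TCP pose, the force and the opening at its end, in the units of the state.
- r.get_state(): the state, without advancing time (a new reading comes with each control period).
- capture(name): name is "scene" or "top" or "wrist"; returns (picture, depth): 400x640x3 uint8, blue, green, red; 400x640 float32, m along the optical axis (not along the pixel's ray), 0 where there is no reading.
- calibration(name): a dict with "fx", "fy", "cx", "cy" (pixels), "dist_coeffs" ([k1, k2, p1, p2, k3] as OpenCV has them; the pictures are not rectified), "view" (4x4, takes a point from world to camera coordinates). Camera axes: x right, y up, looking along -z (the intrinsics and any distortion apply to the point x, -y, -z); pixel columns grow to the right and rows downward; lengths in m; the calibration is good to about 2 mm. A picture is of the moment at which its call begins: read the wrist's pose just before it. calibration takes no time and is no camera call; for the wrist camera it gives the pose at the moment of the call.
- order.close_job(): hands the job in, once; it reports no verdict.
The state is a dict: "time_s": time; "joints": joint angles; "qd": joint speeds; "joint_torque": joint torques, N m; "tcp_pos": TCP position; "eef_rot": TCP orientation; "contact_force": force on the tool from outside, world axes, zero at the start; "moment": the same for the moment, N m; "gripper_width": finger opening in m.
Only numpy, scipy, OpenCV 4.12 (cv2) and the standard library are available. Lean on these libraries where they do the work, as an engineer would, in place of code of your own. Each camera call takes 0.05 s, during which the arm holds its last target.

## Working session

There is one attempt and no reset: what is moved stays moved. The work goes in short steps, Python scripts to look and compute and a tool call to move; the robot and the scene stay as the last step left them, time stands still between calls to the robot, and variables do not carry over. Pictures are saved under pics/ and viewed, and the job is handed in when it is done.

Besides the shell and the picture viewer there is one more tool, called after ">>>" by a JSON object that holds its "method" and its "body". servo_tool: Moves the arm, as the interface text tells. Its arguments: {"type":"object","properties":{"grip":{"type":"array","items":{"type":"number"}},"translation":{"type":"array","items":{"type":"array","items":{"type":"number"}}},"turn":{"type":"array","items":{"type":"number"}},"newtons":{"type":"number"}},"required":["grip","translation","turn"]}

```bash
ls; mkdir -p pics
python3 - <<'E'
from plant import r, capture, calibration, order
import cv2,numpy as np
print(r.get_state(), r.grasp_offset)
for n in ("scene","top","wrist"):
    c=calibration(n); p,d=capture(n); np.savez(f"pics/{n}0.npz",p=p,d=d,view=c["view"])
    cv2.imwrite(f"pics/{n}0.png",p); print(n,{k:(np.round(v,4).tolist()) for k,v in c.items()})
E
```

```text
pics
{'time_s': 0.0, 'joints': array([-6.02679566e+01,  2.05906906e+01,  6.35901715e-01, -1.92182087e-02,
       -7.01350520e+01, -1.65059833e+01]), 'qd': array([ 0.09753987,  0.01925454, -0.06505577,  0.0640333 ,  0.0101363 ,
       -0.02589776]), 'joint_torque': array([ 7.72927215e-04, -5.82726574e+01,  2.93059230e+01,  6.99738085e+00,
        6.92600326e-03, -1.44515402e-04]), 'tcp_pos': array([ 0.15429443, -0.65665218,  0.22565008]), 'eef_rot': array([ 1.79908728e+02, -8.20551340e-03, -1.66780478e+02]), 'contact_force': array([-0.0394665 ,  0.07895731, -0.15095841]), 'moment': array([-0.01730975, -0.02495896, -0.04431359]), 'gripper_width': 0.08748790311835103} -0.0188
scene {'fx': 512.5542, 'fy': 512.5542, 'cx': 319.1162, 'cy': 198.9062, 'dist_coeffs': [0.013, 0.0, 0.0, 0.0, 0.0], 'view': [[-0.7551, -0.6555, 0.0064, 0.4935], [0.4689, -0.5333, 0.704, -0.2721], [-0.4581, 0.5346, 0.7101, -1.2593], [0.0, 0.0, 0.0, 1.0]]}
top {'fx': 495.3387, 'fy': 495.3387, 'cx': 319.7365, 'cy': 205.135, 'dist_coeffs': [0.0496, 0.0, 0.0, 0.0, 0.0], 'view': [[0.013, -0.9998, 0.0134, 0.067], [0.9949, 0.0143, 0.0997, -0.5432], [-0.0999, 0.0121, 0.9949, -1.525], [0.0, 0.0, 0.0, 1.0]]}
wrist {'fx': 276.1937, 'fy': 276.1937, 'cx': 321.1946, 'cy': 196.303, 'dist_coeffs': [-0.0293, 0.0, 0.0, 0.0, 0.0], 'view': [[-0.2293, 0.9733, 0.0023, 0.6741], [-0.9381, -0.2204, -0.2671, 0.0337], [-0.2594, -0.0634, 0.9637, -0.3901], [0.0, 0.0, 0.0, 1.0]]}
```

View pics/scene0.png

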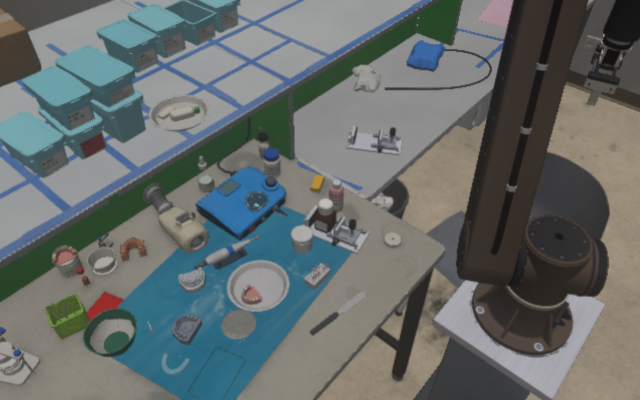

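View pics/top0.png

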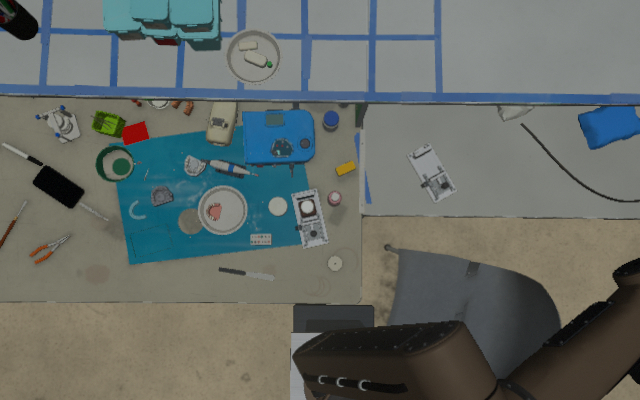

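View pics/wrist0.png

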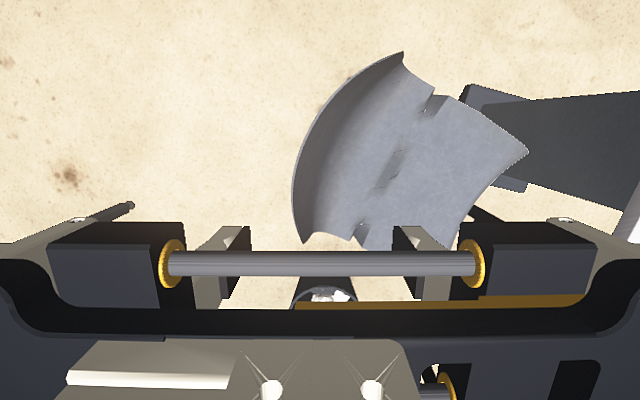

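The scene and top views show the candidate clamps in the top picture at (310,217), on the mat edge, (432,172) and perhaps (62,123). The dish with the denture is at (222,210), the pot at (277,206) and the bur block at (261,239). Next I'll enlarge and measure.

```bash
cat > h.py <<'E'
import numpy as np, cv2
from plant import calibration
def cal(n,view=None):
    c=calibration(n); K=np.array([[c["fx"],0,c["cx"]],[0,c["fy"],c["cy"]],[0,0,1]]); D=np.array(c["dist_coeffs"],float)
    return K,D,np.array(c["view"] if view is None else view)
def world(n,uv,d,view=None):
    K,D,V=cal(n,view); uv=np.asarray(uv,float).reshape(-1,1,2)
    q=cv2.undistortPoints(uv,K,D).reshape(-1,2); d=np.asarray(d,float).reshape(-1)
    P=np.c_[q[:,0]*d,-q[:,1]*d,-d]; R,t=V[:3,:3],V[:3,3]
    return (P-t)@R
def onz(n,uv,z,view=None):
    K,D,V=cal(n,view); uv=np.asarray(uv,float).reshape(-1,1,2)
    q=cv2.undistortPoints(uv,K,D).reshape(-1,2); R,t=V[:3,:3],V[:3,3]
    c=-R.T@t; dirs=np.c_[q[:,0],-q[:,1],-np.ones(len(q))]@R
    return c+dirs*((z-c[2])/dirs[:,2])[:,None]
def pix(n,P,view=None):
    K,D,V=cal(n,view); P=np.asarray(P,float).reshape(-1,3); R,t=V[:3,:3],V[:3,3]
    C=P@R.T+t; C=C*[1,-1,-1]
    return cv2.projectPoints(C,np.zeros(3),np.zeros(3),K,D)[0].reshape(-1,2)
def cloud(n,p,d,view=None):
    v,u=np.nonzero(d>0); W=np.full(d.shape+(3,),np.nan)
    W[v,u]=world(n,np.c_[u,v],d[v,u],view); return W
E
python3 - <<'E'
from h import *
for n,(x0,x1,y0,y1) in {"top":(150,350,120,280),"scene":(200,440,140,320)}.items():
    f=np.load(f"pics/{n}0.npz"); cv2.imwrite(f"pics/{n}0c.png",cv2.resize(f["p"][y0:y1,x0:x1],None,fx=800/(x1-x0),fy=800/(x1-x0) if n=="scene" else 3.75,interpolation=cv2.INTER_CUBIC)[:600])
f=np.load("pics/top0.npz");W=cloud("top",f["p"],f["d"])
for u,v in [(307,208),(312,234),(277,206),(334,199),(261,239),(345,169),(222,210),(215,212),(432,172),(436,182),(62,123),(330,285),(200,255)]:
    print((u,v),np.round(W[v,u],3))
E
```

```text
(307, 208) [0.525 0.113 0.105]
(312, 234) [0.45  0.097 0.069]
(277, 206) [0.535 0.206 0.054]
(334, 199) [0.553 0.033 0.106]
(261, 239) [0.434 0.256 0.024]
(345, 169) [ 0.66  -0.005  0.014]
(222, 210) [0.525 0.383 0.004]
(215, 212) [0.518 0.404 0.008]
(432, 172) [ 0.655 -0.282  0.01 ]
(436, 182) [ 0.621 -0.291  0.024]
(62, 123) [0.775 0.856 0.075]
(330, 285) [0.294 0.039 0.002]
(200, 255) [ 0.382  0.448 -0.001]
```

View pics/top0c.png

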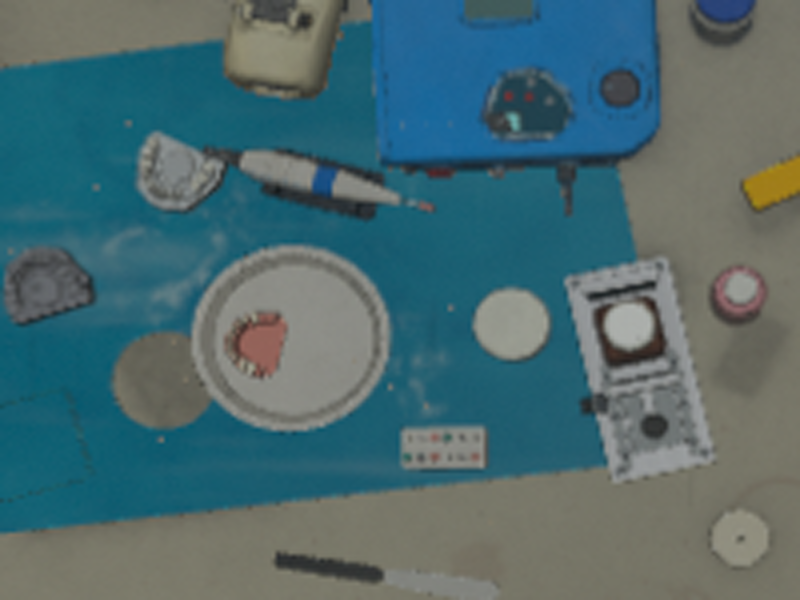

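View pics/scene0c.png

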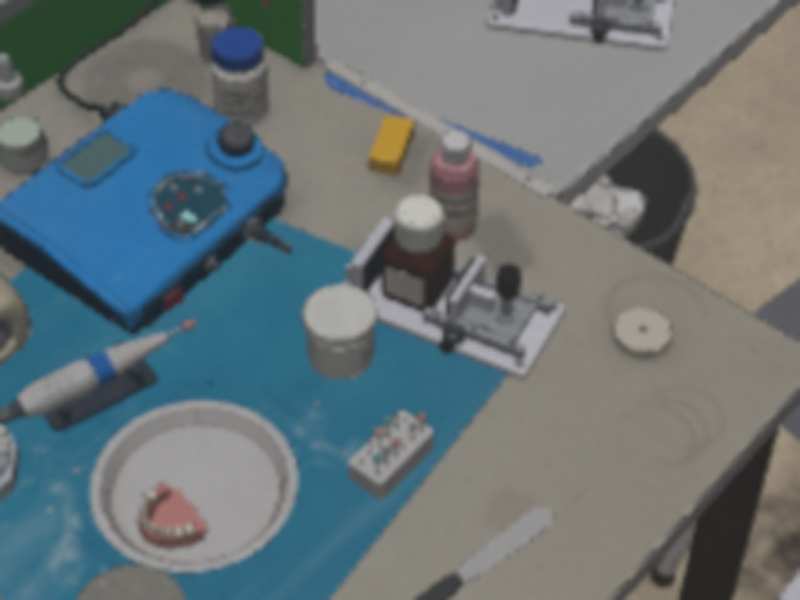

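Run:
```python
from h import *
f=np.load("pics/top0.npz"); p,d=f["p"],f["d"]; W=cloud("top",p,d)
g=lambda L:np.array(L,float)/[4,3.75]+[150,120]-[.375,.37]
c=onz("top",g([(568,277),(667,258),(714,462),(614,480)]),0.01)
print("base corners",np.round(c,4).tolist(),"sizes",np.linalg.norm(c[1]-c[0]),np.linalg.norm(c[2]-c[1]),np.linalg.norm(c[3]-c[2]),np.linalg.norm(c[0]-c[3]))
ax=(c[0]+c[1]-c[2]-c[3])/2; yaw=np.arctan2(ax[1],ax[0]); print("yaw",np.degrees(yaw)); m=c.mean(0); e=np.array([np.cos(yaw),np.sin(yaw)])
print("origin from base",m[:2]+0.038*e)
cap=onz("top",g([(629,325)]),0.104)[0]; kn=onz("top",g([(655,427)]),0.074)[0]
print("cap",cap,"knob",kn,"dist",np.linalg.norm(cap-kn), "along", (kn-m)[:2]@e-0.038, )
dish=onz("top",g([(291,338)]),0.019)[0];print("dish",dish)
den=onz("top",g([(258,346)]),0.015)[0];print("denture",den)
def blob(m,z0,z1):
    q=W[m&(W[...,2]>z0)&(W[...,2]<z1)]; return q.mean(0),len(q),q.min(0),q.max(0)
def reg(u0,u1,v0,v1):
    M=np.zeros(d.shape,bool);M[v0:v1,u0:u1]=1;return M
print("cap",blob(reg(295,322,190,220),.098,.11))
print("knob",blob(reg(300,325,220,245),.066,.08))
print("dishrim",blob(reg(190,255,170,245),.012,.03))
print("pot",blob(reg(262,295,190,225),.048,.065))
print("round",blob(reg(322,348,180,212),.09,.115))
print("bur",blob(reg(245,278,225,255),.018,.06))
```

```text
base corners [[0.5797, 0.1638, 0.01], [0.5971, 0.0855, 0.01], [0.4252, 0.0463, 0.01], [0.4092, 0.1245, 0.01]] sizes 0.08015436455011445 0.17626393671461127 0.07990011135800971 0.17497139244826418
yaw 12.920138851583248
origin from base [0.53982908 0.11353264]
cap [0.5304284  0.11351822 0.104     ] knob [0.45115906 0.0930328  0.074     ] dist 0.08719679202415608 along -0.0910087505635475
dish [0.52404612 0.37893065 0.019     ]
denture [0.51732353 0.40514899 0.015     ]
cap (array([0.52932963, 0.11451906, 0.10327542]), 127, array([0.51054698, 0.09523403, 0.09801915]), array([0.54965243, 0.13109088, 0.10982454]))
knob (array([0.45168031, 0.0941736 , 0.07225138]), 32, array([0.44365922, 0.08504742, 0.06612835]), array([0.45912753, 0.1032484 , 0.07867124]))
dishrim (array([0.53684107, 0.38332321, 0.01959181]), 806, array([0.4181783 , 0.27705729, 0.01205303]), array([0.65009939, 0.48450642, 0.02993479]))
pot (array([0.53413466, 0.20506238, 0.05621073]), 293, array([0.50638471, 0.1776994 , 0.04835384]), array([0.56349785, 0.23391647, 0.06445325]))
round (array([0.55987346, 0.03195867, 0.10332712]), 61, array([0.54589435, 0.02096305, 0.09045524]), array([0.57611366, 0.04759524, 0.1103071 ]))
bur (array([0.43356573, 0.25779956, 0.02642872]), 219, array([0.4181783 , 0.2238397 , 0.01801977]), array([0.44994096, 0.28974971, 0.04925852]))
```

```bash
cat >> h.py <<'E'
from scipy.spatial.transform import Rotation as Ro
def shift(target, s=None, base=None):
    "tool-frame shift from measured tcp to world target"
    from plant import r
    s=s or r.get_state(); R=Ro.from_euler('xyz',s["eef_rot"],degrees=True).as_matrix()
    return R.T@(np.asarray(target)-s["tcp_pos"])
E
python3 - <<'E'
from h import *
from plant import r
V=np.array(calibration("wrist")["view"]);C=-V[:3,:3].T@V[:3,3];s=r.get_state()
R=Ro.from_euler('xyz',s["eef_rot"],degrees=True).as_matrix()
print("cam in tool",R.T@(C-s["tcp_pos"]),"look in tool",R.T@(-V[2,:3]))
print("to wp",shift([0.5,-0.35,0.26]),"wp to 2",R.T@(np.array([.43,.09,.26])-[.5,-.35,.26]))
E
```

```text
cam in tool [ 0.07128646 -0.00020138 -0.15759893] look in tool [-0.26721326  0.00097272  0.96363693]
to wp [-0.40670299  0.21961381 -0.03392585] wp to 2 [-0.03247171  0.44434816  0.00054712]
```

>>> {"method": "servo_tool", "body": {"grip": [-1, -1, -1, -1, -1, -1, -1, -1, -1, -1], "translation": [[-0.03, 0.016, -0.01], [-0.07, 0.038, -0.03], [-0.105, 0.057, -0.035], [-0.14, 0.076, -0.035], [-0.175, 0.095, -0.035], [-0.21, 0.114, -0.035], [-0.245, 0.133, -0.035], [-0.28, 0.152, -0.035], [-0.315, 0.171, -0.035], [-0.35, 0.19, -0.035]], "turn": [0, 0, 0, 0, 0, 0, 0, 0, 0, 0]}}

```text
time_s: 0.98
tcp_pos: [0.4527, -0.3903, 0.2616]
eef_rot: [180.0, 0.0, -166.8]
contact_force: [0.7, -0.1, -0.1]
gripper_width: 0.0876
```

>>> {"method": "servo_tool", "body": {"grip": [-1, -1, -1, -1, -1, -1, -1, -1, -1, -1], "translation": [[-0.035, 0.02, 0], [-0.06, 0.05, 0], [-0.075, 0.085, 0], [-0.08, 0.125, 0], [-0.08, 0.165, 0], [-0.08, 0.205, 0], [-0.08, 0.245, 0], [-0.08, 0.285, 0], [-0.08, 0.325, 0], [-0.08, 0.365, 0]], "turn": [0, 0, 0, 0, 0, 0, 0, 0, 0, 0]}}

```text
time_s: 1.82
tcp_pos: [0.445, -0.0169, 0.2616]
eef_rot: [180.0, 0.0, -166.8]
contact_force: [1.3, -0.3, -0.3]
gripper_width: 0.0875
```

>>> {"method": "servo_tool", "body": {"grip": [-1, -1, -1, -1, -1], "translation": [[0.002, 0.04, 0], [0.0, 0.07, 0], [0.0, 0.1, 0], [0, 0.1, 0], [0, 0.1, 0]], "turn": [0, 0, 0, 0, 0]}}

```text
time_s: 2.23
tcp_pos: [0.4227, 0.0803, 0.2616]
eef_rot: [180.0, 0.0, -166.6]
contact_force: [-0.4, -0.9, -0.3]
gripper_width: 0.0877
```

Run:
```python
from h import *
from plant import r,capture
s=r.get_state();print(s["time_s"],s["tcp_pos"],s["eef_rot"],s["joints"],s["contact_force"])
V=calibration("wrist")["view"];p,d=capture("wrist");np.savez("pics/w1.npz",p=p,d=d,view=V);cv2.imwrite("pics/w1.png",p)
```

```text
2.2333 [0.42269835 0.08027036 0.2615875 ] [ 1.79988906e+02  6.32463434e-03 -1.66575527e+02] [ 3.72185270e+01 -4.81681443e+00 -2.48248154e+01 -8.08827618e-03
 -6.99817362e+01 -1.13791286e+02] [-0.38355412 -0.92628243 -0.25884297]
```

View pics/w1.png

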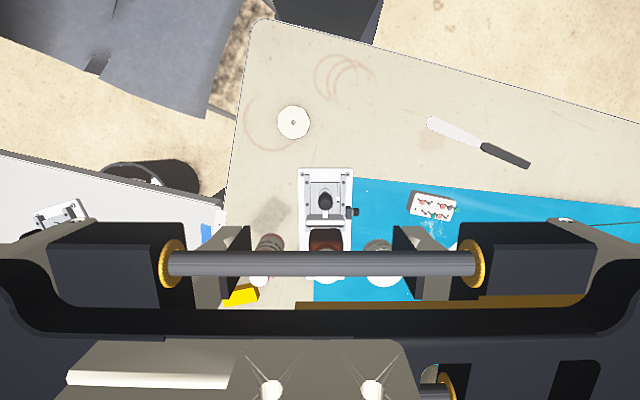

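The wrist view shows the clamp plate from (298,168) to (352,280), with the knob at about (325,203). The cap is hidden behind the gripper's bar. I'll zoom in.

Run:
```python
from h import *
f=np.load("pics/w1.npz");p,d,V=f["p"],f["d"],f["view"]
cv2.imwrite("pics/w1c.png",cv2.resize(p[160:260,280:380],None,fx=6,fy=6,interpolation=cv2.INTER_CUBIC))
W=cloud("wrist",p,d,V); M=np.zeros(d.shape,bool);M[185:222,310:340]=1
q=W[M&(W[...,2]>.069)&(W[...,2]<.08)];print(len(q),q.mean(0),q.min(0),q.max(0))
q=W[M&(W[...,2]>.045)&(W[...,2]<.08)];print(len(q),q.mean(0),q.min(0),q.max(0))
```

```text
162 [0.4545555  0.09383163 0.07294288] [0.44608944 0.08443442 0.06901306] [0.46478154 0.10340894 0.07582292]
261 [0.46015517 0.09499859 0.0654362 ] [0.44584245 0.0805482  0.04519021] [0.49309229 0.12126989 0.07582292]
```

View pics/w1c.png

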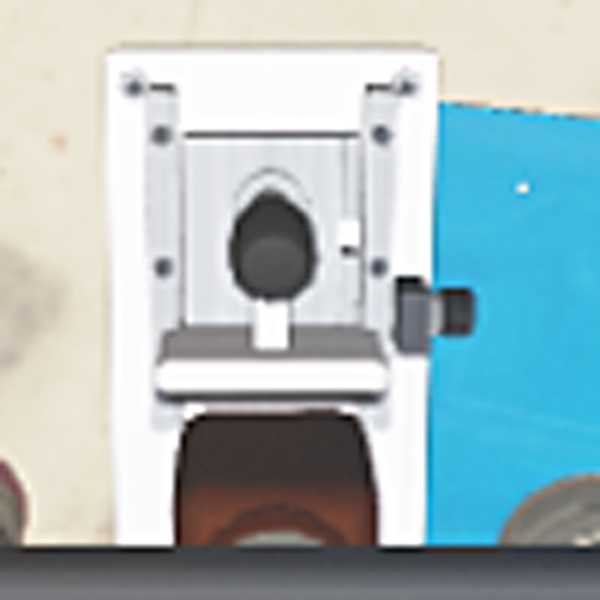

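Run:
```python
from h import *
f=np.load("pics/w1.npz");p,d,V=f["p"],f["d"],f["view"];W=cloud("wrist",p,d,V)
g=lambda L:(np.array(L,float)+.5)/6+[280,160]-.5
c=onz("wrist",g([(107,50),(437,47),(117,540),(423,540)]),0.01,V);print(np.round(c,4))
print("w",np.linalg.norm(c[0]-c[1]),np.linalg.norm(c[2]-c[3]))
for a,b in((0,2),(1,3)):
    e=c[b]-c[a];print(np.degrees(np.arctan2(e[1],e[0])))
e=c[1]-c[0];print("front edge +90:",np.degrees(np.arctan2(e[1],e[0]))-90)
print("knob",onz("wrist",g([(274,268)]),.074,V))
for n,q in {"carriage":(210,200),"carr2":(210,300),"jawtop":(270,378),"rail":(170,200),"base":(130,300),"web":(272,330)}.items():
    u,v=np.round(g([q])[0]).astype(int);print(n,np.round(W[v,u],4))
```

```text
[[0.4291 0.0455 0.01  ]
 [0.4092 0.1253 0.01  ]
 [0.5595 0.0763 0.01  ]
 [0.5402 0.157  0.01  ]]
w 0.08225424311315081 0.08297039228078348
13.293115793354836
13.599985195156787
front edge +90: 13.986605238462658
knob [[0.45568543 0.09378712 0.074     ]]
carriage [0.4584 0.0795 0.0191]
carr2 [0.4841 0.0855 0.0204]
jawtop [0.4913 0.1025 0.0466]
rail [0.4603 0.0693 0.0212]
base [0.4928 0.0649 0.0094]
web [0.4828 0.1006 0.0369]
```

Run:
```python
from h import *
print(shift([.4535,.0938,.048]))
```

```text
[-0.03317717  0.0069743   0.21349419]
```

>>> {"method": "servo_tool", "body": {"grip": [-1, -1, -1, -1, -1, -1, -1, -1], "translation": [[-0.015, 0.003, 0.03], [-0.033, 0.007, 0.06], [-0.033, 0.007, 0.1], [-0.033, 0.007, 0.135], [-0.033, 0.007, 0.165], [-0.033, 0.007, 0.19], [-0.033, 0.007, 0.205], [-0.033, 0.007, 0.213]], "turn": [0, 0, 0, 0, 0, 0, 0, 0]}}

```text
time_s: 2.95
tcp_pos: [0.4527, 0.0912, 0.0462]
eef_rot: [-179.9, -0.2, -166.9]
contact_force: [-0.1, -0.4, 0.7]
gripper_width: 0.0878
```

>>> {"method": "servo_tool", "body": {"grip": [-0.3, 0.2, 0.6, 0.6, 0.6, 0.6, 0.6, 0.6], "translation": [[0, 0, 0], [0, 0, 0], [0, 0, 0], [0, 0, 0], [0, 0, 0], [0, 0, 0], [0, 0, 0], [0, 0, 0]], "turn": [0, 0, 0, 0, 0, 0, 0, 0], "newtons": 15}}

```text
time_s: 3.62
tcp_pos: [0.4538, 0.0934, 0.0489]
eef_rot: [180.0, 0.0, -166.8]
contact_force: [0.4, 0.3, -0.3]
gripper_width: 0.0396
```

>>> {"method": "servo_tool", "body": {"grip": [1, 1, 1, 1, 1, 1, 1, 1], "translation": [[0, 0, 0], [0, 0, 0], [0, 0, 0], [0, 0, 0], [0, 0, 0], [0, 0, 0], [0, 0, 0], [0, 0, 0]], "turn": [0, 0, 0, 0, 0, 0, 0, 0]}}

```text
time_s: 4.28
tcp_pos: [0.4536, 0.0931, 0.0485]
eef_rot: [-180.0, -0.0, -166.8]
contact_force: [1.8, -1.7, 1.1]
gripper_width: 0.0193
```

>>> {"method": "servo_tool", "body": {"grip": [1, 1, 1, 1, 1, 1, 1, 1, 1, 1], "translation": [[-0.003, 0, 0], [-0.006, 0, 0], [-0.009, 0, 0], [-0.012, 0, 0], [-0.015, 0, 0], [-0.018, 0, 0], [-0.02, 0, 0], [-0.022, 0, 0], [-0.022, 0, 0], [-0.022, 0, 0]], "turn": [0, 0, 0, 0, 0, 0, 0, 0, 0, 0]}}

```text
time_s: 5.12
tcp_pos: [0.4742, 0.098, 0.0485]
eef_rot: [-180.0, -0.1, -166.8]
contact_force: [-5.2, -1.7, 5.9]
gripper_width: 0.0191
```

>>> {"method": "servo_tool", "body": {"grip": [1, 1, 1, 1, 1, 1], "translation": [[-0.001, 0, 0], [-0.002, 0, 0], [-0.003, 0, 0], [-0.0035, 0, 0], [-0.0035, 0, 0], [-0.0035, 0, 0]], "turn": [0, 0, 0, 0, 0, 0]}}

```text
time_s: 5.62
tcp_pos: [0.4752, 0.098, 0.0482]
eef_rot: [-180.0, -0.3, -166.8]
contact_force: [-15.4, 1.3, 13.8]
gripper_width: 0.0194
```

Run:
```python
from h import *
from plant import r,capture
V=calibration("wrist")["view"];p,d=capture("wrist");np.savez("pics/w2.npz",p=p,d=d,view=V)
cv2.imwrite("pics/w2.png",p)
p,d=capture("top");np.savez("pics/t2.npz",p=p,d=d)
cv2.imwrite("pics/t2c.png",cv2.resize(p[170:250,260:360],None,fx=8,fy=7.5,interpolation=cv2.INTER_CUBIC))
p,d=capture("scene")
cv2.imwrite("pics/s2c.png",cv2.resize(p[170:270,280:390],None,fx=6,fy=6,interpolation=cv2.INTER_CUBIC))
s=r.get_state();print(s["tcp_pos"],s["contact_force"],s["moment"])
```

```text
[0.47525766 0.09806485 0.04817307] [-14.76986182   2.40898443  14.63297072] [0.57843095 5.34045954 0.02515975]
```

View pics/w2.png

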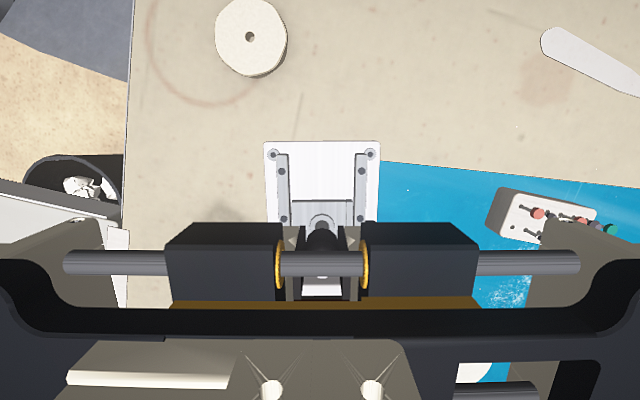

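View pics/t2c.png

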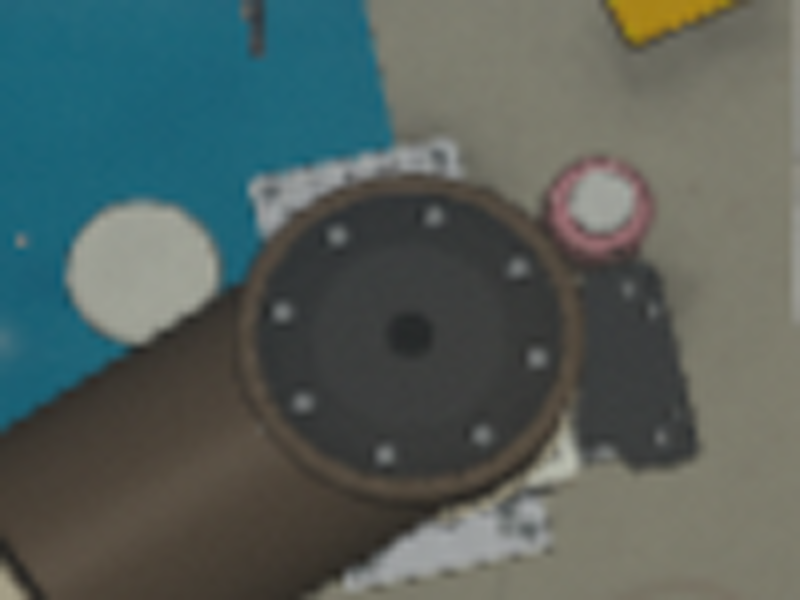

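View pics/s2c.png

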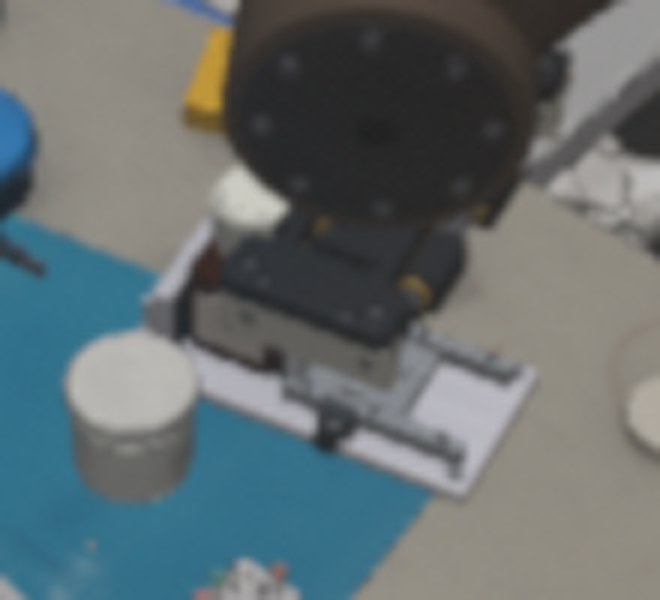

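Run:
```python
from h import *
f=np.load("pics/w2.npz");p,d,V=f["p"],f["d"],f["view"]
cv2.imwrite("pics/w2c.png",cv2.resize(p[130:310,250:400],None,fx=4,fy=4,interpolation=cv2.INTER_CUBIC)[:600]);cv2.imwrite("pics/w2d.png",cv2.resize(p[130:230,250:390],None,fx=5.7,fy=5.7,interpolation=cv2.INTER_CUBIC)[:600])
```

```text
(no output)
```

View pics/w2c.png

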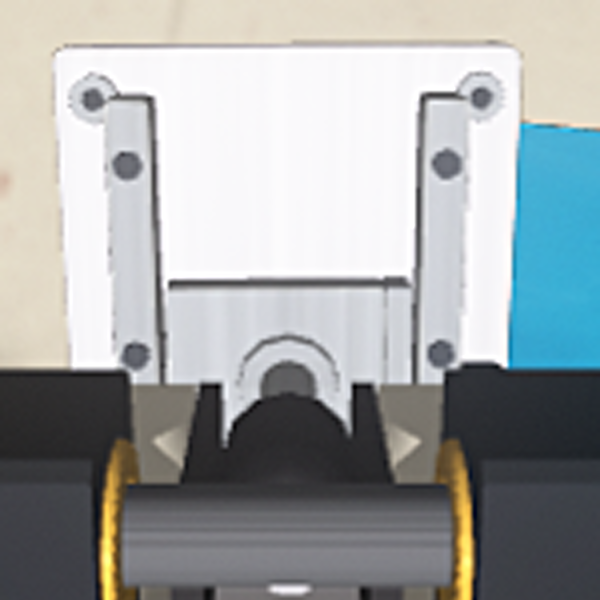

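Run:
```python
from h import *
f=np.load("pics/w1.npz");V1=f["view"];f=np.load("pics/w2.npz");V2=f["view"]
g1=lambda L:(np.array(L,float)+.5)/6+[280,160]-.5
g2=lambda L:(np.array(L,float)+.5)/4+[250,130]-.5
e=np.array([np.cos(np.radians(13.4)),np.sin(np.radians(13.4)),0])
a=onz("wrist",g1([(270,49)]),.01,V1)[0];b=onz("wrist",g1([(270,133)]),.020,V1)[0]
s1=onz("wrist",g1([(162,134),(162,267)]),.021,V1)
a2=onz("wrist",g2([(290,47)]),.01,V2)[0];b2=onz("wrist",g2([(290,283)]),.020,V2)[0]
s2=onz("wrist",g2([(127,164),(135,354)]),.021,V2)
print(a,b,(b-a)@e,(b-s1)@e,np.diff(s1@e)); print(a2,b2,(b2-a2)@e,(b2-s2)@e,np.diff(s2@e))
```

```text
[0.41941823 0.08492525 0.01      ] [0.43810623 0.08933183 0.02      ] 0.01920045053624998 [-5.29559754e-05 -3.42521797e-02] [0.03419922]
[0.41962285 0.08566274 0.01      ] [0.45860178 0.09480858 0.02      ] 0.040037293080507186 [ 0.02136968 -0.01273814] [0.03410783]
```

>>> {"method": "servo_tool", "body": {"grip": [1, 1, 1, 1, 1, 1], "translation": [[0.001, 0, 0], [0.002, 0, 0], [0.003, 0, 0], [0.0035, 0, 0], [0.0035, 0, 0], [0.0035, 0, 0]], "turn": [0, 0, 0, 0, 0, 0]}}

```text
time_s: 6.27
tcp_pos: [0.4747, 0.0981, 0.0483]
eef_rot: [-180.0, -0.1, -166.8]
contact_force: [-3.4, -1.5, 1.8]
gripper_width: 0.0194
```

>>> {"method": "servo_tool", "body": {"grip": [1, 1, 1, 1, 1, 1], "translation": [[0.001, 0, 0], [0.002, 0, 0], [0.002, 0, 0], [0.002, 0, 0], [0.002, 0, 0], [0.002, 0, 0]], "turn": [0, 0, 0, 0, 0, 0]}}

```text
time_s: 6.77
tcp_pos: [0.4741, 0.0981, 0.0485]
eef_rot: [180.0, 0.1, -166.8]
contact_force: [4.6, -3.3, -6.3]
gripper_width: 0.0195
```

>>> {"method": "servo_tool", "body": {"grip": [1, 1, 1, 1, 1, 1], "translation": [[0.001, 0, 0], [0.0015, 0, 0], [0.0015, 0, 0], [0.0015, 0, 0], [0.0015, 0, 0], [0.0015, 0, 0]], "turn": [0, 0, 0, 0, 0, 0]}}

```text
time_s: 7.27
tcp_pos: [0.4739, 0.0981, 0.0485]
eef_rot: [180.0, 0.2, -166.7]
contact_force: [10.5, -5.6, -12.1]
gripper_width: 0.0188
```

>>> {"method": "servo_tool", "body": {"grip": [1, 1, 1, -1, -1, -1, -1, -1, -1, -1], "translation": [[-0.001, 0, 0], [-0.002, 0, 0], [-0.0025, 0, 0], [-0.0025, 0, 0], [-0.0025, 0, 0], [-0.0025, 0, 0], [-0.0025, 0, 0], [-0.0025, 0, 0], [-0.0025, 0, 0], [-0.0025, 0, 0]], "turn": [0, 0, 0, 0, 0, 0, 0, 0, 0, 0]}}

```text
time_s: 8.1
tcp_pos: [0.4742, 0.0982, 0.0487]
eef_rot: [180.0, 0.0, -166.8]
contact_force: [0.5, -0.1, 0.1]
gripper_width: 0.0605
```

>>> {"method": "servo_tool", "body": {"grip": [-1, -1, -1, -1, -1, -1, -1, -1, -1, -1], "translation": [[-0.0025, 0, 0], [-0.0025, 0, -0.02], [-0.0025, 0, -0.05], [0.01, 0, -0.09], [0.02, 0, -0.13], [0.04, 0, -0.165], [0.06, 0, -0.2], [0.07, 0, -0.22], [0.07, 0, -0.22], [0.07, 0, -0.22]], "turn": [0, 0, 0, 0, 0, 0, 0, 0, 0, 0]}}

```text
time_s: 8.93
tcp_pos: [0.4062, 0.0825, 0.2701]
eef_rot: [179.9, 0.2, -166.8]
contact_force: [-0.0, 0.7, -1.8]
gripper_width: 0.0877
```

Run:
```python
from h import *
from plant import r,capture
s=r.get_state();print(s["time_s"],s["tcp_pos"],s["eef_rot"],s["joints"],s["contact_force"])
V=calibration("wrist")["view"];p,d=capture("wrist");np.savez("pics/w3.npz",p=p,d=d,view=V);cv2.imwrite("pics/w3.png",p)
p,d=capture("top");np.savez("pics/t3.npz",p=p,d=d);cv2.imwrite("pics/t3.png",p)
```

```text
8.9333 [0.40619993 0.08246806 0.2700633 ] [ 179.88644107    0.21903247 -166.75187153] [ 3.90333319e+01 -7.02506884e+00 -2.56107153e+01 -7.36796008e-03
 -7.11677322e+01 -1.15782623e+02] [-0.01256067  0.6545876  -1.76584254]
```

View pics/w3.png

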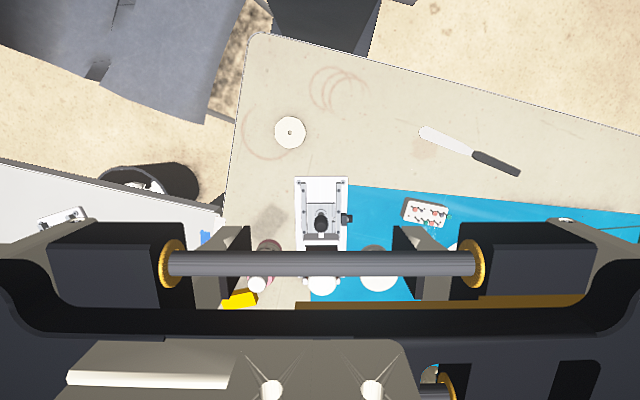

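View pics/t3.png

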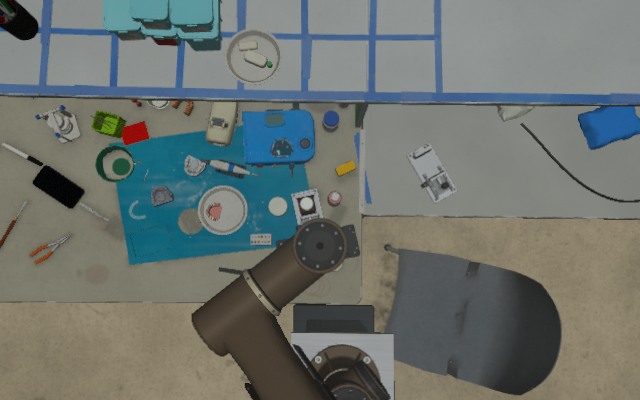

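The top view shows the cap clear at (307,205). In the wrist view the knob is at (321,222), and the cap shows below the bar at about (323,285).

Run:
```python
from h import *
f=np.load("pics/t3.npz");a=cv2.resize(f["p"][185:230,275:345],None,fx=11,fy=11,interpolation=cv2.INTER_CUBIC);cv2.imwrite("pics/t3c.png",a)
W=cloud("top",f["p"],f["d"]);M=np.zeros(W.shape[:2],bool);M[190:220,293:322]=1;q=W[M&(W[...,2]>.098)&(W[...,2]<.112)];print("cap top cam",len(q),q.mean(0),q.min(0),q.max(0))
f=np.load("pics/w3.npz");p,d,V=f["p"],f["d"],f["view"]
cv2.imwrite("pics/w3c.png",cv2.resize(p[170:310,240:400],None,fx=4.2,fy=4.2,interpolation=cv2.INTER_CUBIC))
W=cloud("wrist",p,d,V);M=np.zeros(W.shape[:2],bool);M[276:302,300:345]=1;q=W[M&(W[...,2]>.095)&(W[...,2]<.115)];print("cap wrist",len(q),q.mean(0),q.min(0),q.max(0))
M=np.zeros(W.shape[:2],bool);M[205:240,308:335]=1;q=W[M&(W[...,2]>.07)&(W[...,2]<.08)];print("knob wrist",len(q),q.mean(0),q.min(0),q.max(0))
```

```text
cap top cam 123 [0.53875837 0.1159342  0.10414037] [0.5221838  0.09832989 0.09847964] [0.55585281 0.13418206 0.11108057]
cap wrist 447 [0.54405323 0.11651393 0.10409042] [0.52962732 0.0965499  0.0963468 ] [0.56020474 0.13640474 0.10645343]
knob wrist 138 [0.47479933 0.09889111 0.07312105] [0.46614236 0.08963727 0.07007015] [0.48430486 0.10826429 0.07509836]
```

View pics/t3c.png

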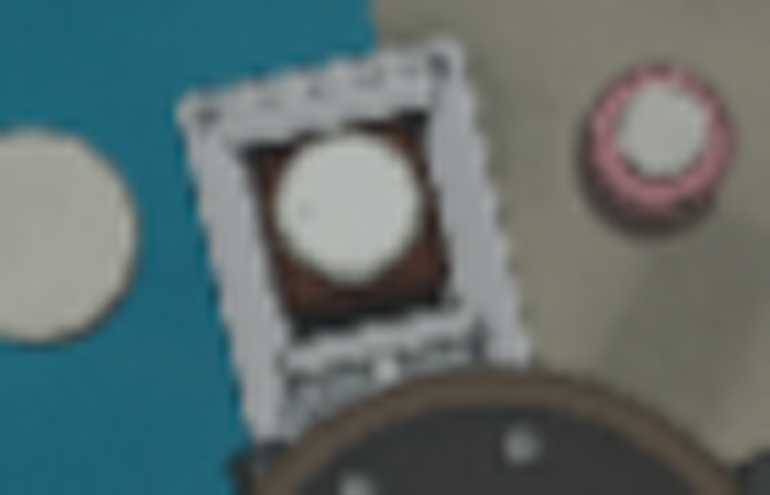

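View pics/w3c.png

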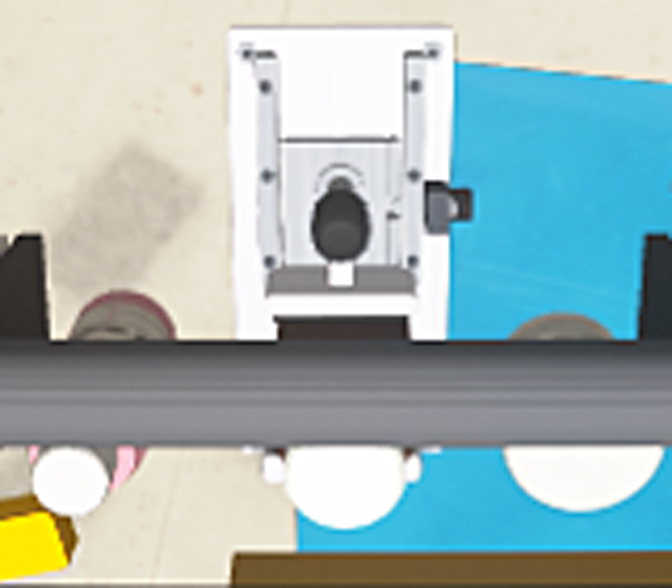

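>>> {"method": "servo_tool", "body": {"grip": [-1, -1, -1, -1, -1, -1, -1, -1, -1], "translation": [[-0.03, 0, 0], [-0.065, 0, 0.01], [-0.1, 0, 0.02], [-0.135, 0, 0.03], [-0.17, 0, 0.04], [-0.2, 0, 0.05], [-0.21, 0, 0.05], [-0.21, 0, 0.05], [-0.21, 0, 0.05]], "turn": [0, 0, 0, 0, 0, 0, 0, 0, 0]}}

```text
time_s: 9.78
tcp_pos: [0.6101, 0.1296, 0.216]
eef_rot: [-179.9, -0.3, -166.8]
contact_force: [-1.5, 0.9, 1.2]
gripper_width: 0.0877
```

Run:
```python
from h import *
from plant import r,capture
s=r.get_state();print(s["time_s"],s["tcp_pos"],s["eef_rot"],s["joints"],s["contact_force"])
V=calibration("wrist")["view"];p,d=capture("wrist");np.savez("pics/w4.npz",p=p,d=d,view=V,tcp=s["tcp_pos"],rot=s["eef_rot"]);cv2.imwrite("pics/w4.png",p)
W=cloud("wrist",p,d,V);c=pix("wrist",[[.5405,.1163,.104]],V)[0].astype(int);print(c)
M=np.zeros(d.shape,bool);M[max(0,c[1]-40):c[1]+40,c[0]-40:c[0]+40]=1
q=W[M&(W[...,2]>.099)&(W[...,2]<.112)&(np.hypot(W[...,0]-.5405,W[...,1]-.1163)<.03)]
print("cap",len(q),q.mean(0),q.min(0),q.max(0),(q.min(0)+q.max(0))/2)
q=W[(W[...,2]>.066)&(W[...,2]<.08)&(np.hypot(W[...,0]-.474,W[...,1]-.0985)<.018)]
print("knob",len(q),q.mean(0),q.min(0),q.max(0),(q.min(0)+q.max(0))/2)
```

```text
9.7833 [0.61006547 0.12962494 0.2159593 ] [-179.93556448   -0.25002506 -166.81845051] [ 2.98994122e+01  1.63043300e+01 -6.83437679e+00 -1.10816556e-02
 -6.71192862e+01 -1.06713390e+02] [-1.47537601  0.87058072  1.19224121]
[324 120]
cap 1328 [0.54282155 0.11588857 0.1038241 ] [0.52324822 0.09646936 0.09910553] [0.56263427 0.13582084 0.1065693 ] [0.54294124 0.1161451  0.10283741]
knob 338 [0.47688084 0.0989906  0.07250248] [0.46615559 0.08892124 0.06632912] [0.48593237 0.10841575 0.07550595] [0.47604398 0.0986685  0.07091754]
```

View pics/w4.png

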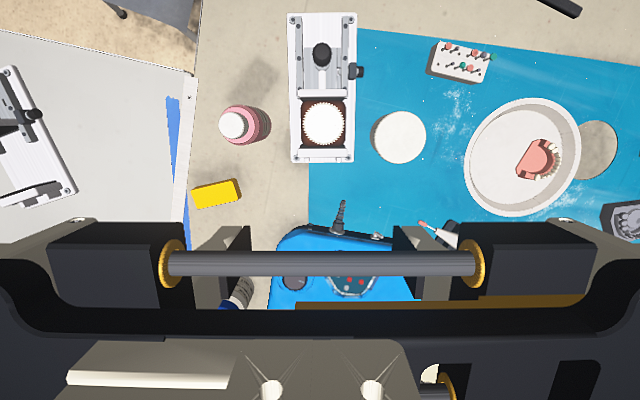

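Run:
```python
from h import *
from plant import capture
from scipy.optimize import least_squares
p,d=capture("scene");np.savez("pics/s4.npz",p=p,d=d)
f=np.load("pics/w4.npz");t=np.load("pics/t3.npz")
for n,pp,dd,V in (("scene",p,d,None),("wrist",f["p"],f["d"],f["view"]),("top",t["p"],t["d"],None)):
    W=cloud(n,pp,dd,V)
    c=pix(n,[[.541,.116,.104]],V)[0]
    # white mask near the predicted cap top, edge rays intersect z=.103
    hsv=cv2.cvtColor(pp,cv2.COLOR_BGR2HSV);vv,uu=np.mgrid[:400,:640]
    near=np.hypot(W[...,0]-.541,W[...,1]-.116)<.03
    m=near&(W[...,2]>.098)&(W[...,2]<.115)
    q=W[m];print(n,c,m.sum(),"mean",q.mean(0).round(4),"mid",((q.min(0)+q.max(0))/2).round(4),"ext",(q.max(0)-q.min(0)).round(4),"z med",np.median(q[:,2]).round(4))
    s=6;x0,y0=int(c[0])-40,int(c[1])-35
    cr=pp[y0:y0+70,x0:x0+80];cv2.imwrite(f"pics/cap_{n}.png",cv2.resize(cr,None,fx=8,fy=8,interpolation=cv2.INTER_CUBIC));print("crop",x0,y0)
```

```text
scene [322.7144892  201.56566712] 134 mean [0.5396 0.1185 0.1039] mid [0.541  0.1173 0.1035] ext [0.0393 0.0377 0.0103] z med 0.1043
crop 282 166
wrist [323.93723374 121.41950964] 1328 mean [0.5428 0.1159 0.1038] mid [0.5429 0.1161 0.1028] ext [0.0394 0.0394 0.0075] z med 0.104
crop 283 86
top [306.09625816 202.74974842] 124 mean [0.5389 0.1159 0.1042] mid [0.539  0.1163 0.1054] ext [0.0337 0.0359 0.0138] z med 0.1041
crop 266 167
```

View pics/cap_scene.png

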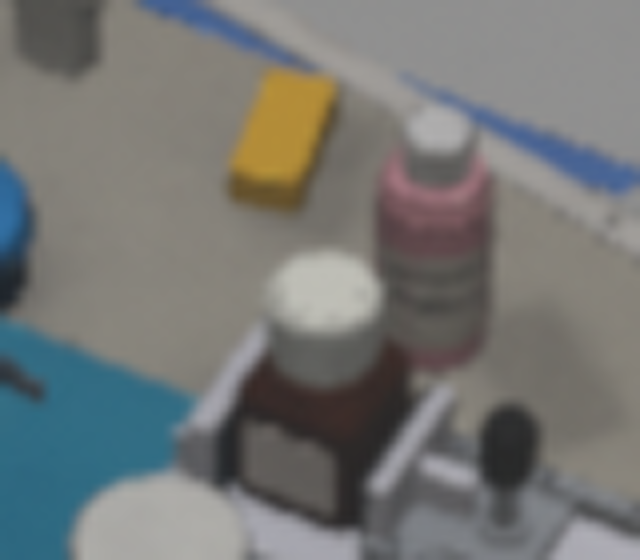

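View pics/cap_wrist.png

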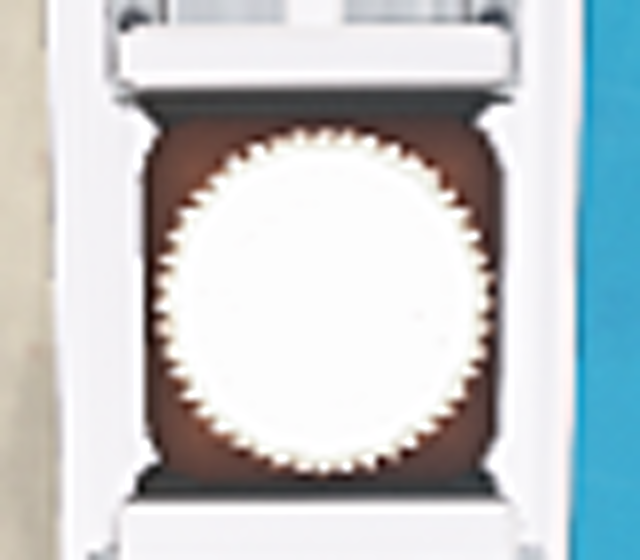

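View pics/cap_top.png

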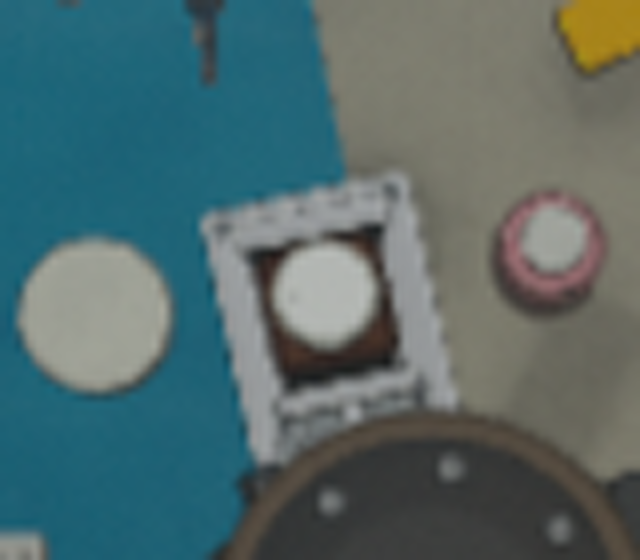

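Run:
```python
from h import *
print(shift([.541,.1163,.15]))
```

```text
[0.06981615 0.00262472 0.0680931 ]
```

>>> {"method": "servo_tool", "body": {"grip": [-0.35, -0.35, -0.35, -0.35, -0.35, -0.35, -0.35, -0.35, -0.35, -0.35], "translation": [[0.007, 0, 0], [0.015, 0, 0], [0.025, 0, 0], [0.035, 0.001, 0], [0.045, 0.001, 0], [0.055, 0.002, 0], [0.065, 0.003, 0], [0.07, 0.003, 0], [0.07, 0.003, 0], [0.07, 0.003, 0]], "turn": [-0.12, -0.24, -0.36, -0.48, -0.6, -0.72, -0.84, -0.96, -1.08, -1.2]}}

```text
time_s: 10.72
tcp_pos: [0.5404, 0.1168, 0.2199]
eef_rot: [-179.9, 0.1, -97.6]
contact_force: [0.3, -0.3, 0.6]
gripper_width: 0.0594
```

>>> {"method": "servo_tool", "body": {"grip": [-0.35, -0.35, -0.35, -0.35, -0.35, -0.35], "translation": [[0, 0, 0.02], [0, 0, 0.04], [0, 0, 0.055], [0, 0, 0.065], [0, 0, 0.065], [0, 0, 0.065]], "turn": [-0.12, -0.24, -0.36, -0.37, -0.37, -0.37]}}

```text
time_s: 11.22
tcp_pos: [0.5413, 0.1169, 0.1542]
eef_rot: [-180.0, -0.0, -77.0]
contact_force: [0.6, -0.8, 0.6]
gripper_width: 0.0594
```

Run:
```python
from h import *
from plant import r
s=r.get_state();print(s)
print(shift([.541,.1163,.08]))
```

```text
{'time_s': 11.2167, 'joints': array([ 3.24619736e+01,  1.26100945e+01, -2.05695262e+01,  1.74417152e-02,
       -5.68043009e+01, -1.94867182e+01]), 'qd': array([-0.06938687, -0.43733129,  1.35061618,  0.36058484, -0.32242398,
        0.4615165 ]), 'joint_torque': array([-1.15390448e-02, -4.29697680e+01,  2.50720328e+01,  5.96144736e+00,
        1.00732448e-01,  1.17741236e-01]), 'tcp_pos': array([0.5413175 , 0.1169192 , 0.15418397]), 'eef_rot': array([-1.79979974e+02, -8.39864491e-03, -7.70151988e+01]), 'contact_force': array([ 0.5695283 , -0.81416228,  0.61489507]), 'moment': array([ 0.06664269,  0.06697235, -0.00089365]), 'gripper_width': 0.059387870434216665}
[0.00052115 0.00047444 0.07418389]
```

>>> {"method": "servo_tool", "body": {"grip": [-0.35, -0.35, -0.35, -0.35, -0.35, -0.35, -0.35], "translation": [[0.0005, 0, 0.02], [0.0005, 0, 0.04], [0.0005, 0, 0.055], [0.0005, 0, 0.065], [0.0005, 0, 0.072], [0.0005, 0, 0.073], [0.0005, 0, 0.073]], "turn": [0, 0, 0, 0, 0, 0, 0]}}

```text
time_s: 11.8
tcp_pos: [0.5421, 0.1167, 0.0811]
eef_rot: [-180.0, -0.0, -76.9]
contact_force: [0.2, -0.1, -0.6]
gripper_width: 0.0592
```

>>> {"method": "servo_tool", "body": {"grip": [0.3, 0.3, 0.3, 0.3, 0.3, 0.3], "translation": [[0, 0, 0], [0, 0, 0], [0, 0, 0], [0, 0, 0], [0, 0, 0], [0, 0, 0]], "turn": [0, 0, 0, 0, 0, 0], "newtons": 8}}

```text
time_s: 12.3
tcp_pos: [0.5421, 0.1167, 0.0811]
eef_rot: [-179.9, 0.0, -76.8]
contact_force: [0.1, -0.6, 2.7]
gripper_width: 0.0391
```

Run:
```python
from h import *
from plant import r
s=r.get_state();print(s["tcp_pos"],s["eef_rot"],s["contact_force"],s["moment"],s["gripper_width"])
R=Ro.from_euler('xyz',s["eef_rot"],degrees=True).as_matrix();print("F tool",R.T@s["contact_force"])
```

```text
[0.54209663 0.11669332 0.08107632] [-1.79943197e+02  7.47496016e-03 -7.68142980e+01] [ 0.13418824 -0.59453244  2.69967292] [ 0.04290475  0.1039061  -0.00241498] 0.03912473821458238
F tool [ 6.09115291e-01  2.29053856e-03 -2.69975601e+00]
```

>>> {"method": "servo_tool", "body": {"grip": [0.5, 0.5, 0.5, 0.5, 0.5], "translation": [[0, 0, 0], [0, 0, 0], [0, 0, 0], [0, 0, 0], [0, 0, 0]], "turn": [0, 0, 0, 0, 0], "newtons": 45}}

```text
time_s: 12.72
tcp_pos: [0.5421, 0.1167, 0.081]
eef_rot: [-179.9, 0.0, -76.8]
contact_force: [-0.5, 0.7, 4.7]
gripper_width: 0.0382
```

>>> {"method": "servo_tool", "body": {"grip": [0.5, 0.5, 0.5, 0.5, 0.5, 0.5, 0.5, 0.5], "translation": [[0, 0, 0.001], [0, 0, 0.002], [0, 0, 0.003], [0, 0, 0.004], [0, 0, 0.005], [0, 0, 0.006], [0, 0, 0.006], [0, 0, 0.006]], "turn": [0, 0, 0, 0, 0, 0, 0, 0]}}

```text
time_s: 13.38
tcp_pos: [0.5426, 0.1167, 0.0767]
eef_rot: [-179.9, -0.0, -76.8]
contact_force: [-4.7, -0.6, 19.5]
gripper_width: 0.0382
```

>>> {"method": "servo_tool", "body": {"grip": [0.5, 0.5, 0.5, 0.5], "translation": [[0, 0, 0.0005], [0, 0, 0.001], [0, 0, 0.001], [0, 0, 0.001]], "turn": [0, 0, 0, 0]}}

```text
time_s: 13.72
tcp_pos: [0.5426, 0.1167, 0.0765]
eef_rot: [-179.8, -0.0, -76.8]
contact_force: [-7.7, -0.6, 27.1]
gripper_width: 0.0384
```

>>> {"method": "servo_tool", "body": {"grip": [0.5, 0.5, 0.5, 0.5, 0.5, 0.5], "translation": [[0, 0, -0.0008], [0, 0, -0.0008], [0, 0, -0.0008], [0, 0, -0.0008], [0, 0, -0.0008], [0, 0, -0.0008]], "turn": [0, -0.05, -0.12, -0.2, -0.26, -0.26]}}

```text
time_s: 14.22
tcp_pos: [0.5433, 0.117, 0.0767]
eef_rot: [-179.8, -0.1, -61.6]
contact_force: [-3.7, -0.0, 18.7]
gripper_width: 0.0382
```

Run:
```python
from plant import r
s=r.get_state();print(s["tcp_pos"],s["eef_rot"],s["contact_force"],s["moment"],s["gripper_width"])
```

```text
[0.54332713 0.11703605 0.07673219] [-1.79789281e+02 -5.26825623e-02 -6.16427690e+01] [-3.69672378 -0.04079517 18.72329699] [-0.08753717  1.34802135 -0.02037491] 0.03819485235100899
```

>>> {"method": "servo_tool", "body": {"grip": [0.5, 0.5, 0.5, 0.5, 0.5, 0.5, 0.5, 0.5, 0.5, 0.5], "translation": [[0, 0, 0], [0, 0, 0], [0, 0, 0], [0, 0, 0], [0, 0, 0], [0, 0, 0], [0, 0, 0], [0, 0, 0], [0, 0, 0], [0, 0, 0]], "turn": [-0.11, -0.22, -0.33, -0.44, -0.55, -0.66, -0.77, -0.87, -0.93, -0.93]}}

```text
time_s: 15.05
tcp_pos: [0.5426, 0.1166, 0.0767]
eef_rot: [-180.0, -0.1, -8.4]
contact_force: [-5.3, -1.0, 21.9]
gripper_width: 0.0384
```

Run:
```python
from plant import r
s=r.get_state();print(s["tcp_pos"],s["eef_rot"],s["contact_force"],s["moment"],s["gripper_width"])
```

```text
[0.54255827 0.11661282 0.07665196] [-1.79968442e+02 -1.27140100e-01 -8.35993325e+00] [-5.26191352 -0.95800805 21.94714398] [-0.49092041  2.13185383  0.00962739] 0.03843940852733211
```

>>> {"method": "servo_tool", "body": {"grip": [0.5, 0.5, 0.5, 0.5, 0.5, 0.5, 0.5, 0.5], "translation": [[0, 0, -0.001], [0, 0, -0.003], [0, 0, -0.005], [0, 0, -0.007], [0, 0, -0.009], [0, 0, -0.012], [0, 0, -0.012], [0, 0, -0.012]], "turn": [0, 0, 0, 0, 0, 0, 0, 0]}}

```text
time_s: 15.72
tcp_pos: [0.5413, 0.1164, 0.086]
eef_rot: [180.0, 0.0, -8.7]
contact_force: [-0.1, -0.3, 0.1]
gripper_width: 0.0385
```

Run:
```python
from plant import r,capture
import cv2
s=r.get_state();print(s["tcp_pos"],s["eef_rot"],s["contact_force"],s["moment"],s["gripper_width"])
p,d=capture("scene");cv2.imwrite("pics/s5.png",cv2.resize(p[150:270,270:400],None,fx=5,fy=5,interpolation=cv2.INTER_CUBIC))
```

```text
[0.541274   0.11639786 0.08602345] [ 1.79981996e+02  4.56371173e-02 -8.65409943e+00] [-0.07701609 -0.34098937  0.1053015 ] [-0.10045572  0.16932217  0.0120181 ] 0.03852625605209246
```

View pics/s5.png

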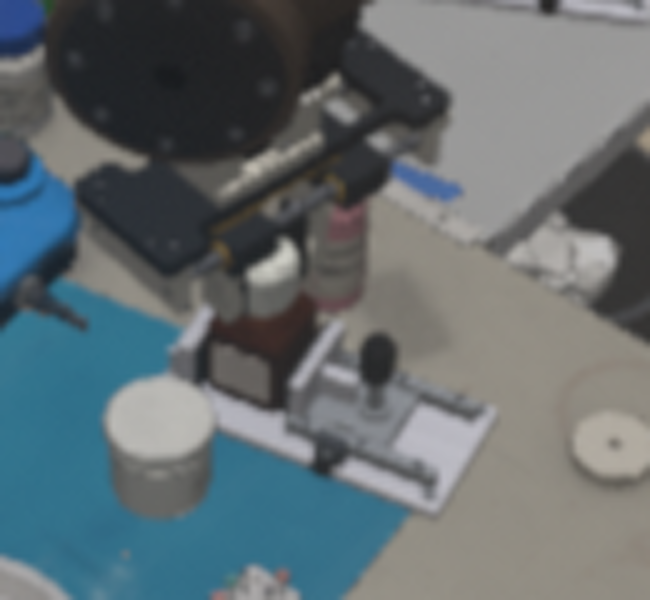

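>>> {"method": "servo_tool", "body": {"grip": [0.5, 0.5, 0.5, 0.5, 0.5, 0.5, 0.5, 0.5], "translation": [[0, 0, -0.005], [0, 0, -0.015], [0, 0, -0.03], [0, 0, -0.05], [0, 0, -0.075], [0, 0, -0.1], [0, 0, -0.11], [0, 0, -0.11]], "turn": [0, 0, 0, 0, 0, 0, 0, 0]}}

```text
time_s: 16.43
tcp_pos: [0.5432, 0.1172, 0.2002]
eef_rot: [-179.8, -0.3, -8.6]
contact_force: [0.6, 0.0, -0.3]
gripper_width: 0.0381
```

Run:
```python
from plant import r,capture
from h import *
s=r.get_state();print(s["tcp_pos"],s["eef_rot"],s["contact_force"],s["gripper_width"],s["joints"])
p,d=capture("scene");cv2.imwrite("pics/s6.png",cv2.resize(p[130:270,250:400],None,fx=4.2,fy=4.2,interpolation=cv2.INTER_CUBIC))
f=np.load("pics/w4.npz");W=cloud("wrist",f["p"],f["d"],f["view"]);pw=f["p"]
cv2.imwrite("pics/dishw.png",cv2.resize(pw[85:235,440:640],None,fx=4,fy=4,interpolation=cv2.INTER_CUBIC))
# dish rim & denture from wrist cloud
D=np.hypot(W[...,0]-.525,W[...,1]-.38)
m=(D<.1)&(W[...,2]>.0165)&(W[...,2]<.024)&(D>.06);q=W[m][:,:2]
A=np.c_[2*q,np.ones(len(q))];b=(q**2).sum(1);x=np.linalg.lstsq(A,b,rcond=None)[0];print("rim fit w",x[:2],np.sqrt(x[2]+x[0]**2+x[1]**2),len(q))
hsv=cv2.cvtColor(pw,cv2.COLOR_BGR2HSV)
m=(D<.058)&(W[...,2]>.007)&(W[...,2]<.03);q=W[m];print("denture w",len(q),q.min(0),q.max(0),q.mean(0))
for k in ("t3",):
    t=np.load(f"pics/{k}.npz");W=cloud("top",t["p"],t["d"]);D=np.hypot(W[...,0]-.525,W[...,1]-.38)
    m=(D<.1)&(W[...,2]>.015)&(W[...,2]<.026)&(D>.06);q=W[m][:,:2];A=np.c_[2*q,np.ones(len(q))];b=(q**2).sum(1);x=np.linalg.lstsq(A,b,rcond=None)[0];print("rim fit t",x[:2],np.sqrt(x[2]+x[0]**2+x[1]**2),len(q))
    m=(D<.058)&(W[...,2]>.012)&(W[...,2]<.03);q=W[m];print("denture t",len(q),q.min(0),q.max(0),q.mean(0))
```

```text
[0.54323308 0.11717424 0.20018334] [-179.81533303   -0.27799489   -8.61553626] [ 0.61928379  0.02713726 -0.31417373] 0.03813382991009477 [ 3.23932638e+01  1.02722919e+01 -1.70352063e+01  4.86069517e-02
 -6.23615593e+01  4.89692240e+01]
rim fit w [0.52772129 0.37779644] 0.07301260492472576 2644
denture w 1081 [0.46793057 0.38477106 0.00700033] [0.54958453 0.42912596 0.02538398] [0.52236238 0.40880296 0.01376074]
rim fit t [0.5233679  0.37866306] 0.07235757606019433 414
denture t 83 [0.47983461 0.37210445 0.01206136] [0.54587833 0.43062861 0.02980327] [0.52028986 0.41170487 0.01867136]
```

View pics/s6.png

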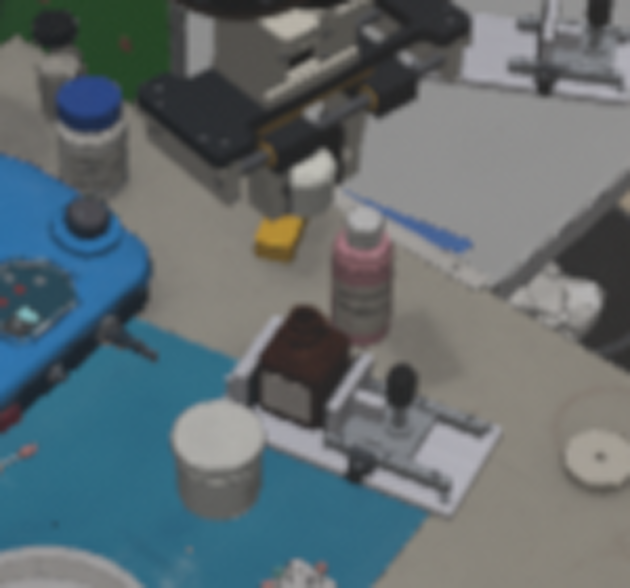

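View pics/dishw.png

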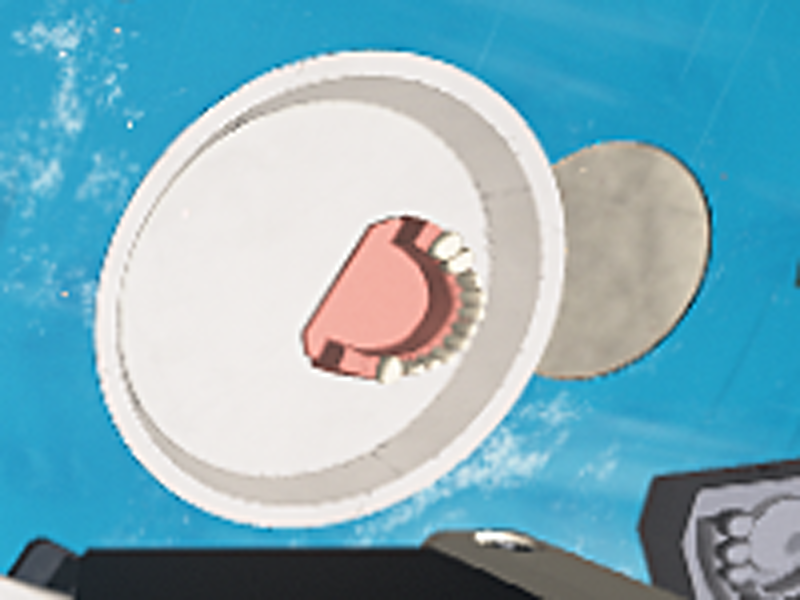

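Run:
```python
from h import *
print(shift([.525,.348,.11]))
t=np.load("pics/top0.npz")
g=lambda L:np.array(L,float)/[4,3.75]+[150,120]-[.375,.37]
print("denture extents z=.015 (left,right,top,bot)",onz("top",g([(225,345),(288,340),(262,311),(262,379)]),.012).round(4))
```

```text
[-0.05204103 -0.22568002  0.08856195]
denture extents z=.015 (left,right,top,bot) [[0.5181 0.4315 0.012 ]
 [0.5229 0.3825 0.012 ]
 [0.5471 0.4036 0.012 ]
 [0.4899 0.4017 0.012 ]]
```

>>> {"method": "servo_tool", "body": {"grip": [0.5, 0.5, 0.5, 0.5, 0.5, 0.5, 0.5, 0.5, 0.5, 0.5], "translation": [[-0.004, -0.018, 0], [-0.01, -0.045, 0], [-0.017, -0.075, 0], [-0.024, -0.105, 0], [-0.031, -0.135, 0], [-0.038, -0.165, 0], [-0.044, -0.192, 0], [-0.049, -0.212, 0], [-0.052, -0.224, 0], [-0.052, -0.226, 0]], "turn": [0.12, 0.24, 0.36, 0.48, 0.6, 0.72, 0.84, 0.96, 1.08, 1.2]}}

```text
time_s: 17.32
tcp_pos: [0.5232, 0.3497, 0.1945]
eef_rot: [179.9, -0.1, -77.6]
contact_force: [-0.1, -0.2, -1.0]
gripper_width: 0.0378
```

>>> {"method": "servo_tool", "body": {"grip": [0.5, 0.5, 0.5, 0.5, 0.5, 0.5, 0.5], "translation": [[0, 0, 0.02], [0, 0, 0.05], [0, 0, 0.08], [0, 0, 0.11], [0, 0, 0.14], [0, 0, 0.15], [0, 0, 0.15]], "turn": [0.12, 0.22, 0.22, 0.22, 0.22, 0.22, 0.22]}}

```text
time_s: 17.9
tcp_pos: [0.5223, 0.3457, 0.0426]
eef_rot: [179.7, -0.3, -90.0]
contact_force: [0.5, 0.6, -0.6]
gripper_width: 0.0382
```

Run:
```python
from h import *
from plant import r,capture
s=r.get_state();print(s["tcp_pos"],s["eef_rot"],s["contact_force"],s["gripper_width"])
p,d=capture("scene");cv2.imwrite("pics/s7.png",cv2.resize(p[190:330,190:340],None,fx=4.2,fy=4.2,interpolation=cv2.INTER_CUBIC))
p,d=capture("wrist");cv2.imwrite("pics/w7.png",p)
```

```text
[0.52230412 0.3456622  0.04257215] [179.7130336   -0.30961661 -90.02968699] [ 0.53649034  0.60658915 -0.55269691] 0.038223477365657864
```

View pics/s7.png

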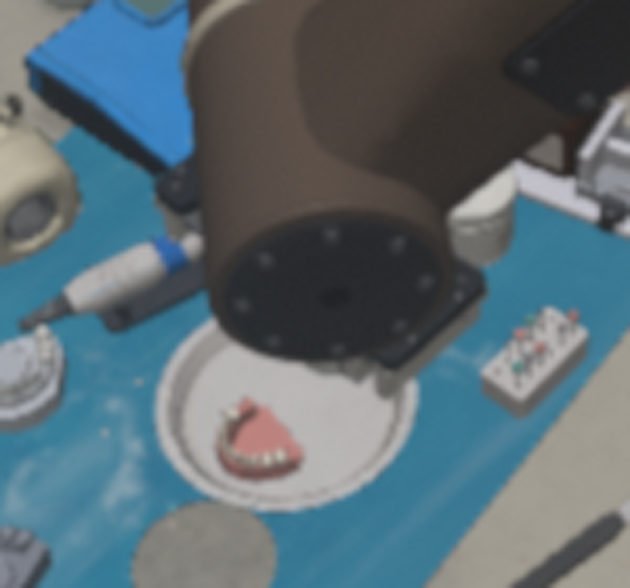

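View pics/w7.png

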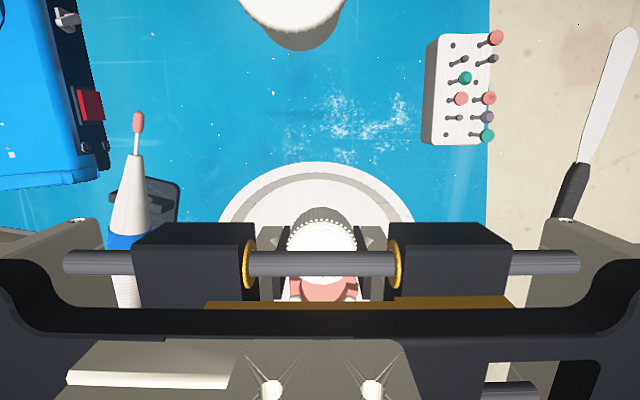

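Run:
```python
from h import *
for n,f,v in (("top","top0",None),("wrist","w4",1)):
    t=np.load(f"pics/{f}.npz");W=cloud(n,t["p"],t["d"],t["view"] if v else None)
    for x0,x1 in((.40,.45),(.56,.6),(.6,.62),(.62,.65)):
        m=(W[...,0]>x0)&(W[...,0]<x1)&(W[...,1]>.29)&(W[...,1]<.41);print(n,x0,m.sum(),np.percentile(W[m][:,2],[50,99,100]).round(3) if m.sum() else None)
    m=(np.hypot(W[...,0]-.523,W[...,1]-.345)<.02);print("floor z",np.percentile(W[m][:,2],[5,50,95]).round(4))
from plant import r
s=r.get_state();print(s["tcp_pos"],shift([.524,.347,.01],s))
```

```text
top 0.4 602 [0.002 0.019 0.028]
top 0.56 497 [0.005 0.026 0.029]
top 0.6 221 [0.001 0.009 0.013]
top 0.62 400 [0.006 0.041 0.045]
floor z [-0.004   0.0024  0.0091]
wrist 0.4 3427 [0.002 0.004 0.023]
wrist 0.56 2518 [0.004 0.022 0.022]
wrist 0.6 1005 [0.002 0.022 0.023]
wrist 0.62 945 [0.003 0.034 0.036]
floor z [0.0021 0.0033 0.0047]
[0.52455762 0.34794581 0.04675811] [0.00092328 0.00056009 0.03675864]
```

>>> {"method": "servo_tool", "body": {"grip": [0.5, 0.5, 0.5, 0.5, 0.5, 0.5, 0.5], "translation": [[0, 0, 0.01], [0, 0, 0.02], [0, 0, 0.027], [0, 0, 0.032], [0, 0, 0.034], [0, 0, 0.034], [0, 0, 0.034]], "turn": [0, 0, 0, 0, 0, 0, 0]}}

```text
time_s: 18.58
tcp_pos: [0.5243, 0.3479, 0.0124]
eef_rot: [-180.0, -0.0, -90.0]
contact_force: [-0.1, 0.4, -0.3]
gripper_width: 0.0384
```

>>> {"method": "servo_tool", "body": {"grip": [0.5, 0.5, 0.5, 0.5, 0.5, 0.5], "translation": [[0, 0, 0.001], [0, 0, 0.002], [0, 0, 0.003], [0, 0, 0.004], [0, 0, 0.004], [0, 0, 0.004]], "turn": [0, 0, 0, 0, 0, 0]}}

```text
time_s: 19.08
tcp_pos: [0.5243, 0.3479, 0.0088]
eef_rot: [-180.0, 0.0, -90.0]
contact_force: [-1.4, -0.4, 4.3]
gripper_width: 0.0385
```

>>> {"method": "servo_tool", "body": {"grip": [0.5, 0.5, 0.5, 0.5], "translation": [[0, 0, 0.0002], [0, 0, 0.0003], [0, 0, 0.0003], [0, 0, 0.0003]], "turn": [0, 0, 0, 0]}}

```text
time_s: 19.42
tcp_pos: [0.5243, 0.3479, 0.0088]
eef_rot: [-180.0, 0.0, -90.0]
contact_force: [-2.3, -0.7, 7.7]
gripper_width: 0.0383
```

>>> {"method": "servo_tool", "body": {"grip": [0.5, 0.3, 0.15, 0.05, -0.03, -0.03, -0.03, -0.03, -0.03], "translation": [[0, 0, -0.0006], [0, 0, -0.0007], [0, 0, -0.0007], [0, 0, -0.0007], [0, 0, -0.0007], [0, 0, -0.0007], [0, 0, -0.0007], [0, 0, -0.0007], [0, 0, -0.0007]], "turn": [0, 0, 0, 0, 0, 0, 0, 0, 0]}}

```text
time_s: 20.17
tcp_pos: [0.5242, 0.3477, 0.0086]
eef_rot: [180.0, -0.0, -90.0]
contact_force: [0.4, -0.9, -0.3]
gripper_width: 0.0453
```

Released at 45 mm opening with no load. Now I'll lift straight up, then move clear.

>>> {"method": "servo_tool", "body": {"grip": [-0.03, -0.03, -0.03, -0.03, -0.03, -0.1, -0.3, -0.5, -0.5, -0.5], "translation": [[0, 0, -0.004], [0, 0, -0.012], [0, 0, -0.025], [0, 0, -0.045], [0, 0, -0.075], [0, 0, -0.11], [0, 0, -0.15], [0, 0, -0.19], [0, 0, -0.22], [0, 0, -0.22]], "turn": [0, 0, 0, 0, 0, 0, 0, 0, 0, 0]}}

```text
time_s: 21.0
tcp_pos: [0.527, 0.3496, 0.238]
eef_rot: [-179.4, 0.5, -89.9]
contact_force: [1.3, 1.2, 0.6]
gripper_width: 0.0645
```

Run:
```python
from h import *
from plant import r,capture
s=r.get_state();print(s["time_s"],s["tcp_pos"],s["eef_rot"],s["contact_force"],s["joints"])
V=calibration("wrist")["view"];p,d=capture("wrist");np.savez("pics/w8.npz",p=p,d=d,view=V);cv2.imwrite("pics/w8.png",p)
p,d=capture("scene");cv2.imwrite("pics/s8.png",p)
```

```text
21.0 [0.52696267 0.34962492 0.23803099] [-179.44284836    0.46149452  -89.943924  ] [1.34975056 1.18100842 0.56863206] [ 51.30983752  15.73840803  -4.75343408   0.15628765 -68.79959867
 -51.31162288]
```

View pics/w8.png

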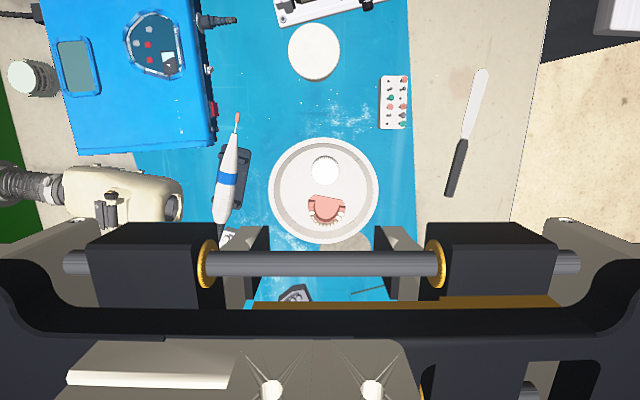

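View pics/s8.png

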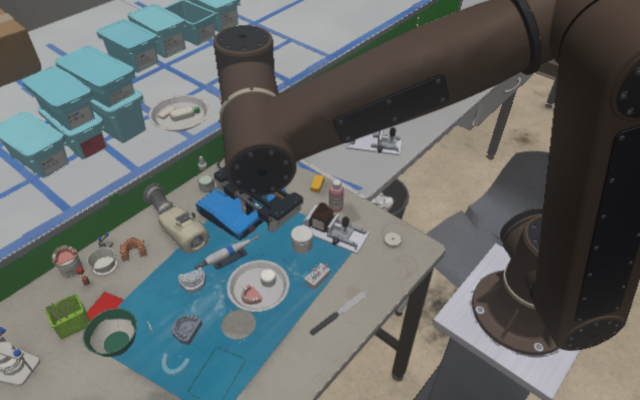

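The wrist view shows the cap at (325,170), inside the dish and clear of the denture at (326,210). The scene view shows the bottle open in the clamp at (322,215). Next I'll check the numbers.

Run:
```python
from h import *
from plant import r,capture
f=np.load("pics/w8.npz");W=cloud("wrist",f["p"],f["d"],f["view"])
D=np.hypot(W[...,0]-.524,W[...,1]-.348);m=(D<.03)&(W[...,2]>.024);q=W[m]
print("cap",len(q),q.min(0).round(4),q.max(0).round(4),np.percentile(q[:,2],[5,50,95]).round(4))
# flatness: plane tilt of cap top
m2=(D<.015)&(W[...,2]>.024);a=W[m2];A=np.c_[a[:,:2],np.ones(len(a))];c=np.linalg.lstsq(A,a[:,2],rcond=None)[0];print("tilt deg",np.degrees(np.hypot(c[0],c[1])))
D=np.hypot(W[...,0]-.525,W[...,1]-.38);m=(D<.1)&(W[...,2]>.0165)&(W[...,2]<.024)&(D>.06);q=W[m][:,:2]
A=np.c_[2*q,np.ones(len(q))];x=np.linalg.lstsq(A,(q**2).sum(1),rcond=None)[0];print("dish",x[:2])
m=(D<.058)&(W[...,2]>.007)&(W[...,2]<.03)&(W[...,1]>.373);q=W[m];print("denture",len(q),q.min(0),q.max(0))
p,d=capture("scene");cv2.imwrite("pics/s9.png",cv2.resize(p[180:310,220:380],None,fx=4.5,fy=4.5,interpolation=cv2.INTER_CUBIC))
p,d=capture("top");np.savez("pics/t9.npz",p=p,d=d);cv2.imwrite("pics/t9.png",cv2.resize(p[150:270,180:340],None,fx=5,fy=5,interpolation=cv2.INTER_CUBIC))
```

```text
cap 15011 [0.4941 0.318  0.0245] [0.5459 0.3671 0.3573] [0.2523 0.3452 0.3557]
tilt deg 0.3075571070120311
dish [0.52723505 0.37876633]
denture 744 [0.47389673 0.38681171 0.00700421] [0.5491895  0.42847281 0.02520389]
```

View pics/s9.png

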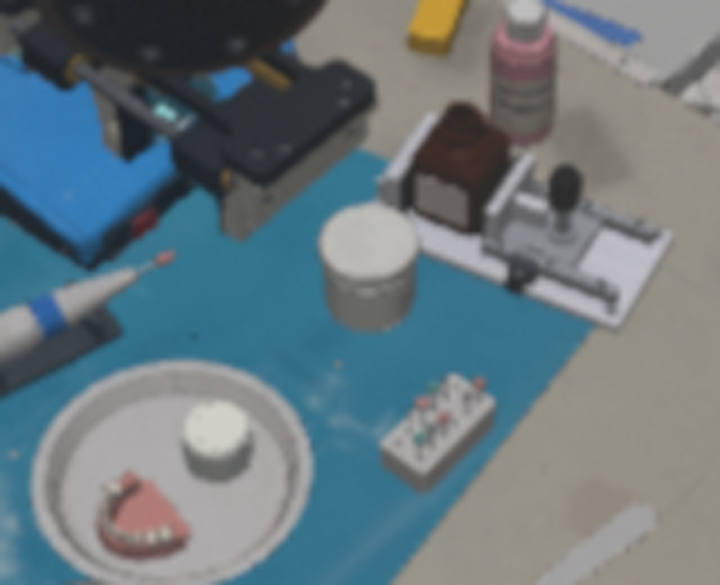

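View pics/t9.png

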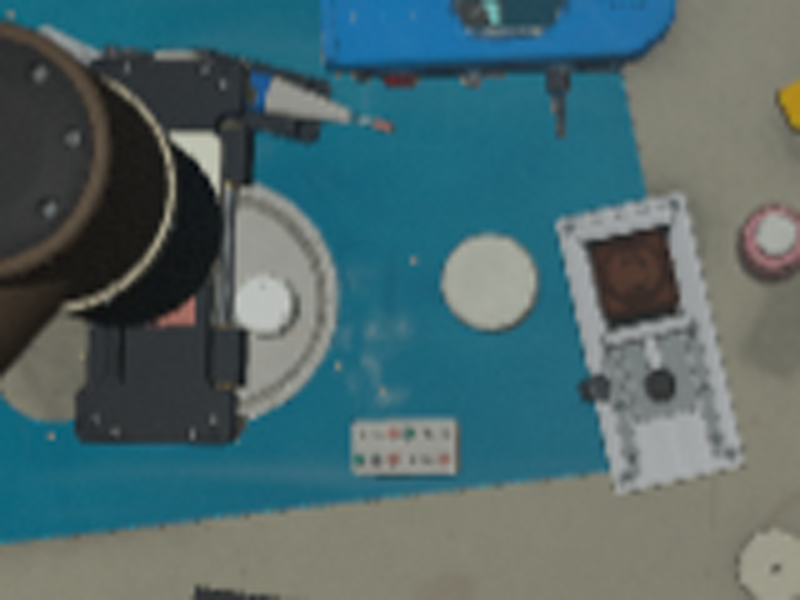

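Run:
```python
from h import *
f=np.load("pics/w4.npz");cv2.imwrite("pics/w4c.png",cv2.resize(f["p"][5:170,280:370],None,fx=3.6*1.6,fy=3.6,interpolation=cv2.INTER_CUBIC))
cv2.imwrite("pics/w4d.png",cv2.resize(f["p"][5:105,280:370],None,fx=6,fy=6,interpolation=cv2.INTER_CUBIC))
```

```text
(no output)
```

View pics/w4c.png

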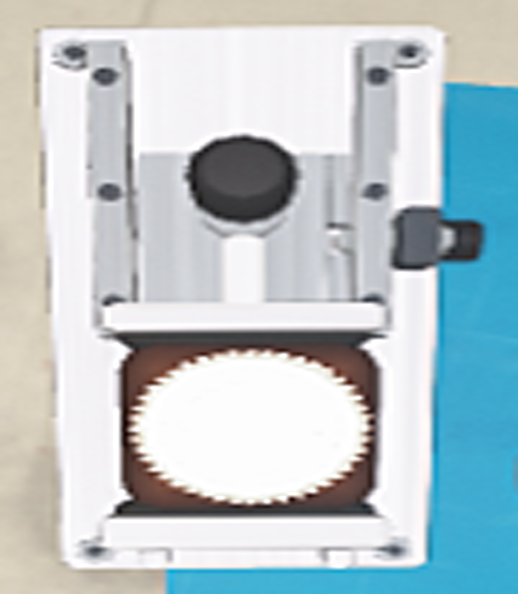

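View pics/w4d.png

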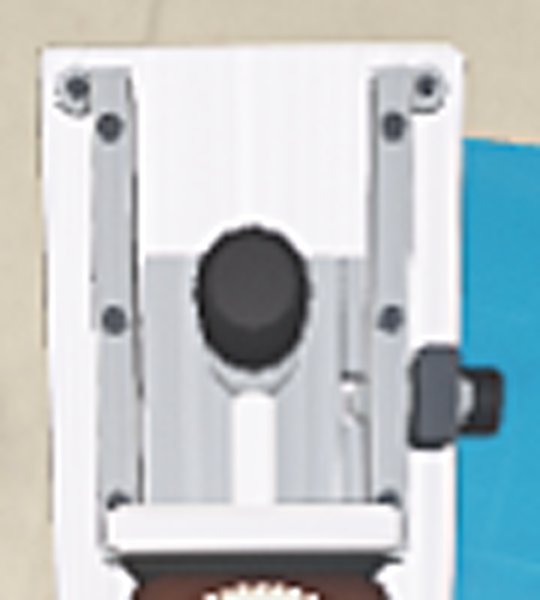

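Run:
```python
from h import *
f=np.load("pics/w4.npz");V=f["view"]
g=lambda L:(np.array(L,float)+.5)/8+[283,86]-.5
q=onz("wrist",g([(315,88),(315,500)]),.048,V);print(q,np.linalg.norm(q[1]-q[0]))
g=lambda L:(np.array(L,float)+.5)/6+[280,5]-.5
q=onz("wrist",g([(252,48),(252,255),(252,295)]),.01,V);q[1]=onz("wrist",g([(252,255)]),.02,V);k=onz("wrist",g([(252,288)]),.074,V)[0];print(np.linalg.norm(q[1]-q[0]),np.linalg.norm((k-q[0])[:2]))
```

```text
[[0.51523013 0.10811951 0.048     ]
 [0.57079496 0.12121145 0.048     ]] 0.05708633688029343
0.04074977195775078 0.0573218887495475
```

Run:
```python
from plant import order,r
print(order.close_job(), r.get_state()["time_s"])
```

```text
the job is handed in; nothing more can be done
the job is handed in; nothing more can be done
```

The bottle is open, and the cap sits right way up in the dish, clear of the denture. I handed the job in at about 21 s of the 56 s allowed.

- **Jaw:** I slid the front jaw in by its knob until it stopped. It then held against a pull of about 11 N, where a free jaw would slide at 3 to 6 N. The notch lines up with the plunger, and the knob is 57.3 mm from the plate's front edge (58 mm is home).
- **Cap:** I gripped it at 45 N and pressed until it bottomed, at about 20 N. I turned it 68° anticlockwise while it was pressed, and it lifted off with no resistance.
- **Placing:** I lowered the cap until it touched the dish floor, at up to 8 N, then let go. The cap's top is level to within 0.3°. There is about 20 mm between cap and denture by the wrist camera, and 15 mm by my earlier top view.
- **Other things:** The denture and dish have not moved by more than 2 mm. The last pictures show the bottle upright in the clamp, and the other things look unmoved.

These readings disagreed or were weak:
- **Jaw travel:** I measured about 21 to 22 mm instead of 24, so the jaw probably started slightly in. I did not see or hear the click itself.
- **Jaw gap:** The jaws' top edges measured 57 mm apart, against 50.8 mm. I put this down to bevelled tops, because the margins either side of the bottle are equal.
- **Press depth:** It read 4.4 to 4.6 mm when the cap bottomed, against the stated 6 mm. The grip may have slipped slightly.
- **Camera positions:** The cameras disagreed by up to 4 mm in x on where the cap was. The near-zero side force when I gripped it suggested the grip was centred.

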